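# Close the dial caliper on the strap slider with a fingertip

## Robot

A 6-joint arm with a two-finger parallel gripper is mounted at the origin on a cart in front of the work surface, level with it; the furniture and walls round the work are solid. World frame = base frame: x ahead of the robot, y to its left, z up, the work surface at z = 0. Lengths are in mm, angles in rad, forces in N, time in s.
With the tool pointing down it reaches from about 350 to 775 mm from the base axis. Payload 7.3 kg.
Tool frame: the origin (TCP) lies at the very end of the fingers, on their centre line; the grasp point (between the pads) lies 19 mm behind it (pinch_z is the distance from the TCP to the grasp point, in mm); z points along the fingers, y is the direction in which the jaws open and shut (so a half turn about z gives the same grasp; the last joint's range is limited). The gripper opens to 92 mm and grips with 3 to 60 N. Pads are 19 mm wide; open, the fingers measure 130 mm over their backs; the gripper's body (75 mm by 190 mm) begins 47 mm behind the grasp point.
Start: joints at [0.968, 0.342, 1.524, -0, 1.275, -0.146], TCP at [231.555, 471.197, 226.741] pointing down, gripper open.
Joint ranges: [-2.53, 2.53], [-0.77, 2.02], [0.04, 2.7], [-1, 4.14], [0.28, 2.66], [-3.11, 3.11]. Speed limits (rad/s): [2.57, 2.57, 3.14, 3.14, 3.14, 3.14].

## Interface

Orientations are given as [roll, pitch, yaw] about the fixed x, y, z axes, in that order (R = Rz(yaw) Ry(pitch) Rx(roll)).
In Python, from plant import * gives the robot as it stands.
- The arm moves only by the tool step_arm, never from a script. Its argument "moves" is one flat list of numbers, 7 for each row, row after row: the shift along the tool's x, y, z scaled (see below), then the turn, a rotation vector about the tool's x, y, z scaled (see below), then the closure, from -1 (fully open) to 1 (shut). A call has 1 to 8 rows; each row shifts and turns the pose as measured when the row begins, along the tool's axes as they then stand; what a row does not reach is not made up. The controller multiplies each number of a shift by 2 cm and each number of a turn by 4 degrees. A row lasts 1/12 s, in which the tool goes at most 41.7 mm and 7.16 degrees, less where a joint would pass 70% of its speed; a pose out of reach is approached as far as the arm can. A call with a number of a shift or a turn outside -1 to 1 is refused whole. A call with a gripper value outside its range is refused whole. The fingers move at their own pace and stop on an object; the grip force is fixed at half the most. Time passes only in rows, so rows that do not move let the fingers close. It gives the time, the measured TCP pose, the force and the opening at its end, in the units of the state.
- get_obs(): the state, without advancing time (a new reading comes with each control period).
- capture(name): name is "scene" or "top" or "wrist"; returns the picture (420x560x3 uint8, red, green, blue); there is no depth.
- get_calibration(name): a dict with "mtx" (3x3 intrinsics, pixels), "eye" and "orientation" of the camera in the world; the wrist camera has in their place "mount" (4x4, takes a point from camera to tool coordinates, whose origin is the TCP and whose axes are the flange's). Camera axes: x right, y down, z forward; pixel columns grow to the right and rows downward; lengths in mm; the calibration is good to about 2 mm. The wrist camera is an equidistant fisheye: a pixel r from the principal point sees the ray r / f radians off the axis. A picture is of the moment at which its call begins: read the wrist's pose just before it. get_calibration takes no time and is no camera call.
- close_job(): hands the job in, once; it reports no verdict.
The state is a dict: "time": time; "joint_positions": joint angles; "dq": joint speeds; "tau": joint torques, N m; "tool_pos": TCP position; "tcp_rot": TCP orientation; "contact_force": force on the tool from outside, world axes, zero at the start; "moment": the same for the moment, N m; "grip_width": finger opening in mm.
Only numpy, scipy, OpenCV 4.12 (cv2) and the standard library are available. Lean on these libraries where they do the work, as an engineer would, in place of code of your own. Each camera call takes 0.05 s, during which the arm holds its last target.

## Task

A strap slider stands between the open jaws of the dial caliper, waiting to be measured. With closed fingertips, gently push the caliper's dial carriage along its beam until both jaws rest snugly against that strap slider, then withdraw. Do not pinch or force anything, lift nothing, and leave the other small fittings beside the caliper alone.

Things in the scene. Friction and masses are not known exactly. Their poses are not given: they have to be found in the camera images.
- caliper_jaw (a joint): How far the caliper is open, in m: 0 shut, 0.1 widest, 0.046 to 0.072 at the start. The carriage (moving jaw and yellow-faced dial) slides along the beam; pushing it toward the caliper's +y closes it and lowers this value. It slides with about 1 N and stays where left. The gap between the jaws is this value + 0.4 mm. Closing, the smooth jaws square up the strap slider between them, then stop dead.
- caliper_dial (a point): Centre of the dial's top face, 15.3 mm above the desk; it moves with the carriage. The dial is a disc of 38 mm diameter, its rim from 8.7 to 15.3 mm above the desk. Under it the carriage's flat top is at 8.6 mm; it reaches 25 mm from this point toward the caliper's -y (5 mm beyond the rim). The beam behind it has its top at 5.8 mm. Push the rim's -y side with tips 10 to 12 mm above the desk.
- caliper: Steel dial caliper, 254 mm long, lying flat, its tail held in a low bench clamp, so the beam and fixed jaw cannot move. Origin on the desk at mid-length; +y along the beam from tail to fixed jaw, z up. The beam lies at x = 5 to 21 mm. The jaws point to -x (to x = -37 mm), 2.4 to 5.8 mm above the desk; the fixed jaw's face is at y = +111 mm. The clamp (46x34 mm, 21 high) spans y = -123 to -89 mm.
- slider_short: Loose black plastic strap slider (flat buckle with two slots), 25.5 mm long along its own y, 20 wide (x), 9 high, about 20 g. Origin: centre of its underside. One of the three strap sliders, a different one each time, stands on the desk between the caliper's jaws (near caliper x = -17 mm, y = +91 mm), its y within 0.12 rad of the caliper's y; the other two lie about 70 mm to the caliper's -x side.
- slider_middle: Loose black plastic strap slider (flat buckle with two slots), 27.6 mm long along its own y, 20 wide (x), 9 high, about 20 g. Origin: centre of its underside. One of the three strap sliders, a different one each time, stands on the desk between the caliper's jaws (near caliper x = -17 mm, y = +91 mm), its y within 0.12 rad of the caliper's y; the other two lie about 70 mm to the caliper's -x side.
- slider_long: Loose black plastic strap slider (flat buckle with two slots), 30.8 mm long along its own y, 20 wide (x), 9 high, about 20 g. Origin: centre of its underside. One of the three strap sliders, a different one each time, stands on the desk between the caliper's jaws (near caliper x = -17 mm, y = +91 mm), its y within 0.12 rad of the caliper's y; the other two lie about 70 mm to the caliper's -x side.
- bar_stud: Loose tan bar stud, a rod 40 mm long (its own y) and 11 mm thick, lying on the desk about 75 mm to the caliper's +x side. Origin: centre of its underside. To be left alone.
- eyelet: Loose pale grey eyelet, 26 mm diameter, 10 mm high, on the desk about 75 mm to the caliper's +x side. Origin: centre of its underside. To be left alone.
Things that resemble listed ones, but are neither listed nor needed, are in the scene too. Leave any pink or purple look-alike of the slider_long alone.

How it is judged:
By the outcome, as a careful person would: the job done as asked, in the order asked, and still so for the second after the job is handed in, with the robot touching nothing.
It also fails if it takes over 42 s, if anything falls off the work surface, if the arm or the gripper's body presses on something with over 40 N, if the wrist force passes 120 N, or if a joint passes its speed limit or range.

## Working session

There is one attempt and no reset: what is moved stays moved. The work goes in short steps, Python scripts to look and compute and a tool call to move; the robot and the scene stay as the last step left them, time stands still between calls to the robot, and variables do not carry over. Pictures are saved under pics/ and viewed, and the job is handed in when it is done.

Besides the shell and the picture viewer there is one more tool, called after "Request:" as name(argument=value, ...) on one line, values as JSON. step_arm: Moves the arm, as the interface text tells. Shifts and turns lie within -1 to 1; 1 stands for 2 cm of shift or 4 degrees of turn. Its arguments: {"type":"object","properties":{"moves":{"type":"array"}},"required":["moves"]}

```bash
ls; mkdir -p pics; python3 - <<'E'
from plant import *
import cv2
o=get_obs();print(o)
for n in("scene","top"):
    c=get_calibration(n);print(n,c)
    cv2.imwrite(f'pics/{n}0.png',capture(n)[:,:,::-1])
print(get_calibration("wrist"))
cv2.imwrite('pics/wrist0.png',capture("wrist")[:,:,::-1])
E
```

```text
pics
{'time': 0.0, 'joint_positions': array([ 9.67973259e-01,  3.42727175e-01,  1.52496824e+00, -1.05946823e-05,
        1.27539463e+00, -1.45978440e-01]), 'dq': array([ 0.00111773,  0.00067059, -0.00108057, -0.00087037,  0.00129038,
        0.00064447]), 'tau': array([-6.76736581e-04, -4.31236053e+01, -2.44217098e+01,  7.17036752e-02,
        5.60185465e-02, -1.33010640e-04]), 'tool_pos': array([231.34001214, 470.85438698, 226.05967052]), 'tcp_rot': array([-3.14010971e+00, -2.07788444e-04,  2.68475096e+00]), 'contact_force': array([-0.20497895, -0.43886391, -0.72562087]), 'moment': array([ 0.00215537, -0.00282782,  0.03352628]), 'grip_width': 91.77583171932739}
scene {'mtx': array([[521.63498251,   0.        , 281.12273824],
       [  0.        , 521.63498251, 209.78343606],
       [  0.        ,   0.        ,   1.        ]]), 'eye': array([ 503.66563561, -796.99967618,  730.25480393]), 'orientation': array([-2.50865943e+00,  7.40865465e-04,  9.04868385e-03])}
top {'mtx': array([[449.77484939,   0.        , 277.7298185 ],
       [  0.        , 449.77484939, 204.24665474],
       [  0.        ,   0.        ,   1.        ]]), 'eye': array([ 364.71655672, -308.83035322,  870.4703894 ]), 'orientation': array([-2.99396015, -0.02098771, -1.54556584])}
{'mtx': array([[325.1922621 ,   0.        , 273.74770121],
       [  0.        , 325.1922621 , 207.0953082 ],
       [  0.        ,   0.        ,   1.        ]]), 'mount': array([[-1.46765580e-03, -9.64348693e-01, -2.64630769e-01,
         6.92767708e+01],
       [ 9.99998780e-01, -1.55687340e-03,  1.27403252e-04,
         5.26255612e-01],
       [-5.34857766e-04, -2.64630259e-01,  9.64349802e-01,
        -1.56507639e+02],
       [ 0.00000000e+00,  0.00000000e+00,  0.00000000e+00,
         1.00000000e+00]])}
```

View pics/scene0.png

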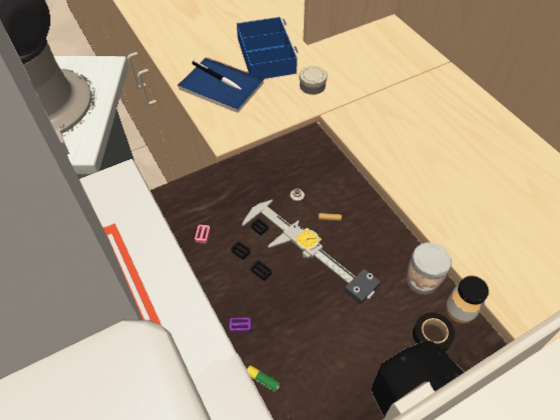

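View pics/top0.png

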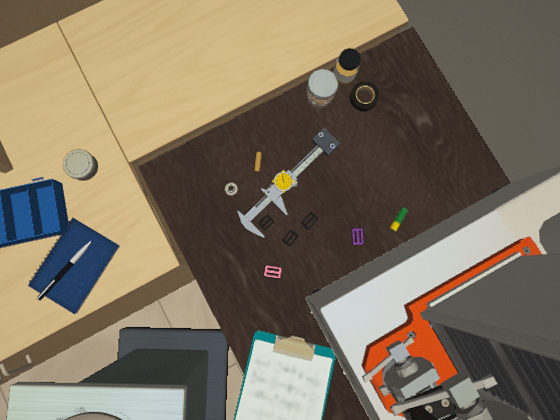

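View pics/wrist0.png

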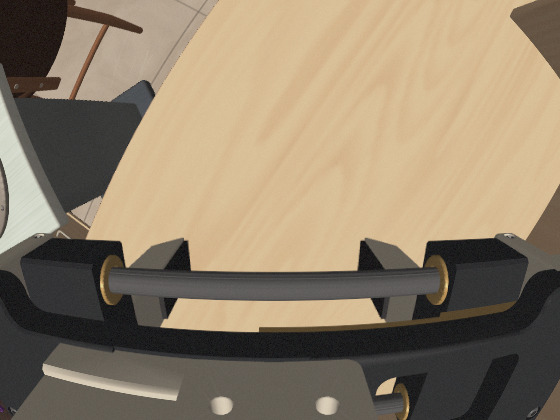

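The scene view shows the dial at (308,239), the clamp at (362,286), the fixed jaw at about (262,210), and the strap slider in the jaws at (260,227). In the top view the dial is at (284,181), the clamp at (326,141) and the in-jaw slider at (266,222). Next I'll measure these.

```bash
cat > h.py <<'E'
import numpy as np,cv2
from scipy.spatial.transform import Rotation as R
def rot(rpy): return R.from_euler('xyz',rpy).as_matrix()
def cast(c,u,v,z):
    M=rot(c['orientation']);d=M@np.linalg.inv(c['mtx'])@np.array([u,v,1.]);e=np.array(c['eye']);return e+d*(z-e[2])/d[2]
def proj(c,P):
    M=rot(c['orientation']);q=c['mtx']@(M.T@(np.asarray(P)-c['eye']));return q[:2]/q[2]
E
python3 - <<'E'
from plant import *
from h import *
for n,box in(("top",(225,120,350,245)),("scene",(225,180,395,310))):
    im=cv2.imread(f'pics/{n}0.png');c=get_calibration(n)
    hsv=cv2.cvtColor(im,cv2.COLOR_BGR2HSV)
    m=cv2.inRange(hsv,(20,120,120),(35,255,255))
    k,l,s,ce=cv2.connectedComponentsWithStats(cv2.morphologyEx(m,cv2.MORPH_CLOSE,np.ones((5,5))))
    for i in range(1,k):
        if s[i,4]>60: print(n,s[i],ce[i],cast(c,*ce[i],15.3))
    a,b,x,y=box
    cv2.imwrite(f'pics/{n}c.png',cv2.resize(im[b:y,a:x],None,fx=4.6,fy=4.6,interpolation=cv2.INTER_CUBIC))
E
```

```text
top [338  64  18  12 103] [345.55339806  71.29126214] [ 767.35849148 -453.55564277   15.3       ]
top [272 170  23  23 258] [282.87209302 181.        ] [ 538.14944402 -332.38130103   15.3       ]
scene [294 228  27  23 295] [307.2       238.6440678] [ 541.51472272 -330.62781521   15.3       ]
scene [247 365  13  14 102] [252.49019608 371.28431373] [ 461.23744773 -550.32435436   15.3       ]
```

View pics/topc.png

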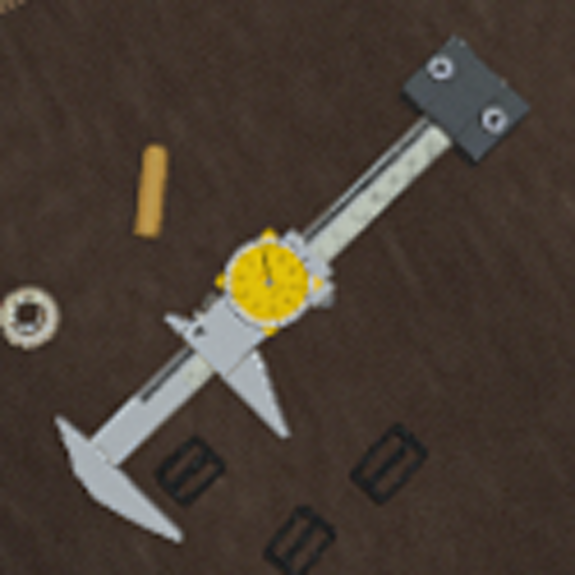

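View pics/scenec.png

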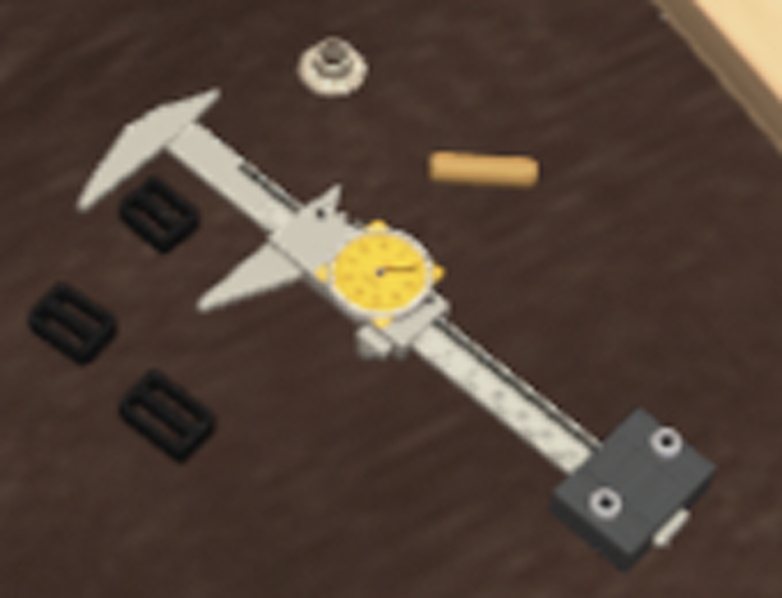

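```bash
python3 - <<'E'
from plant import *
from h import *
def P(n,u,v,z):
    f=4.6;a,b={'top':(225,120),'scene':(225,180)}[n]
    return cast(get_calibration(n),(u+.5)/f-.5+a,(v+.5)/f-.5+b,z)
dial={'top':cast(get_calibration('top'),282.9,181,15.3),'scene':cast(get_calibration('scene'),307.2,238.6,15.3)}
pts={'top':dict(screws=[(440,68,21),(493,120,21)],beamR=[(455,140,5.8),(325,258,5.8)],beamL=[(425,120,5.8),(305,240,5.8)],beamfront=[(92,440,5.8),(118,467,5.8)],fj=[(182,541,5.8)],mj=[(288,437,5.8)]),
'scene':dict(screws=[(666,440,21),(605,502,21)],beamR=[(570,473,5.8),(415,345,5.8)],beamL=[(600,445,5.8),(440,318,5.8)],beamfront=[(200,122,5.8),(165,150,5.8)],fj=[(80,208,5.8)],mj=[(202,309,5.8)])}
for n in pts:
    print(n,'dial',dial[n].round(1))
    for k,v in pts[n].items():
        w=np.array([P(n,*q) for q in v])[:,:2]; print(' ',k,w.round(1).tolist(), end='')
        if len(w)==2:
            d=w[1]-w[0];print(np.degrees(np.arctan2(d[1],d[0])).round(1),np.linalg.norm(d).round(1),end='')
        print()
    s=np.mean([P(n,*q)[:2] for q in pts[n]['screws']],axis=0)
    f=np.mean([P(n,*q)[:2] for q in pts[n]['beamfront']],axis=0)
    d=f-s; print(' clamp->front',np.degrees(np.arctan2(d[1],d[0])),np.linalg.norm(d))
    y=d/np.linalg.norm(d); e=dial[n][:2]-s; print(' dial along from clamp',e@y, 'perp', e@np.array([y[1],-y[0]]))
E
```

```text
top dial [ 538.2 -332.4   15.3]
  screws [[632.2, -403.3], [610.0, -426.1]]-134.2 31.8
  beamR [[605.0, -411.8], [551.4, -356.7]]134.2 76.9
  beamL [[613.5, -398.7], [559.0, -348.0]]137.0 74.4
  beamfront [[470.4, -260.2], [459.3, -271.5]]-134.5 15.8
  fj [[429.0, -299.3]]
  mj [[474.0, -342.6]]
 clamp->front 136.39680977733366 215.7555208487859
 dial along from clamp 116.77953901036436 perp 2.357189294021481
scene dial [ 541.5 -330.5   15.3]
  screws [[635.8, -400.9], [613.6, -424.3]]-133.5 32.3
  beamR [[604.9, -405.5], [553.7, -355.2]]135.5 71.7
  beamL [[615.9, -394.6], [562.9, -343.9]]136.3 73.3
  beamfront [[475.7, -257.9], [462.9, -271.0]]-134.1 18.3
  fj [[432.6, -297.6]]
  mj [[478.4, -340.9]]
 clamp->front 136.3698040446126 214.7233883437718
 dial along from clamp 116.86535647812572 perp 2.0027615019419267
```

Top-view candidates for the slider to be measured:
- (266,222), between the jaws. This is the one.
- (290,238) and (309,221), the two black ones lying aside.
- Look-alikes: purple at (357,236), pink at (273,271).

The push target is the yellow dial at (283,181). The small yellow blobs at (345,71) and the highlighter at (400,218) are not it. The caliper's +y points along about 136° in world, and the crops confirm this. I'll travel high with closed fingers.

Request:
step_arm(moves=[-0.5,-0.45,0,0,0,0,1,-1,-0.9,0,0,0,0,1,-1,-0.9,0,0,0,0,1,-1,-0.9,0,0,0,0,1,-1,-0.9,0,0,0,0,1,-1,-0.9,0,0,0,0,1,-1,-0.9,0,0,0,0,1,-1,-0.9,0,0,0,0,1])

```text
time: 0.82
tool_pos: [306.8, 274.3, 223.7]
tcp_rot: [-3.136, -0.001, 2.693]
contact_force: [0.6, 0.2, 0.9]
grip_width: 43.0
```

Request:
step_arm(moves=[-1,-0.9,0,0,0,0,1,-1,-0.9,0,0,0,0,1,-1,-0.9,0,0,0,0,1,-1,-0.9,0,0,0,0,1,-1,-0.9,0,0,0,0,1,-1,-0.9,0,0,0,0,1,-1,-0.9,0,0,0,0,1,-1,-0.9,0,0,0,0,1])

```text
time: 1.48
tool_pos: [386.7, 59.1, 223.9]
tcp_rot: [-3.134, -0.001, 2.693]
contact_force: [0.8, 0.8, 0.3]
grip_width: 0.3
```

Request:
step_arm(moves=[-1,-0.9,0,0,0,0,1,-1,-0.9,0,0,0,0,1,-1,-0.9,0,0,0,0,1,-1,-0.9,0,0,0,0,1,-1,-0.9,0,0,0,0,1,-1,-0.9,0,0,0,0,1,-1,-0.9,0,0,0,0,1,-1,-0.9,0,0,0,0,1])

```text
time: 2.15
tool_pos: [464.0, -155.0, 224.2]
tcp_rot: [-3.132, -0.003, 2.69]
contact_force: [0.1, 0.2, -0.2]
grip_width: 0.6
```

Request:
step_arm(moves=[-1,-0.8,0,0,0,0,1,-1,-0.8,0,0,0,0,1,-1,-0.8,0,0,0,0,1,-1,-0.8,0,0,0,0,1,-1,-0.8,0,0,0,0,1,-1,-0.8,0,0,0,0,1,-1,-0.8,0,0,0,0,1,-1,-0.8,0,0,0,0,1])

```text
time: 2.82
tool_pos: [546.7, -353.8, 222.7]
tcp_rot: [-3.131, -0.01, 2.686]
contact_force: [0.3, -0.0, 0.4]
grip_width: 0.5
```

Request:
step_arm(moves=[-0.5,-0.4,0.5,0,0,1,1,0,0,1,0,0,1,1,0,0,1,0,0,1,1,0,0,1,0,0,1,1,0,0,1,0,0,0.5,1,0,0,0.5,0,0,0,1])

```text
time: 3.32
tool_pos: [547.1, -377.0, 119.0]
tcp_rot: [-3.126, -0.002, 2.351]
contact_force: [-0.0, 0.6, 0.1]
grip_width: 0.4
```

```bash
python3 - <<'E'
from plant import *
import cv2,json
o=get_obs();print(o['tool_pos'],o['tcp_rot'],o['dq'].max())
im=capture("wrist");cv2.imwrite('pics/w1.png',im[:,:,::-1])
json.dump([list(o['tool_pos']),list(o['tcp_rot'])],open('w1.json','w'))
E
```

```text
[ 547.1245666  -376.97584784  118.95096036] [-3.12626313e+00 -2.08583109e-03  2.35055748e+00] 0.1419337449108541
```

View pics/w1.png

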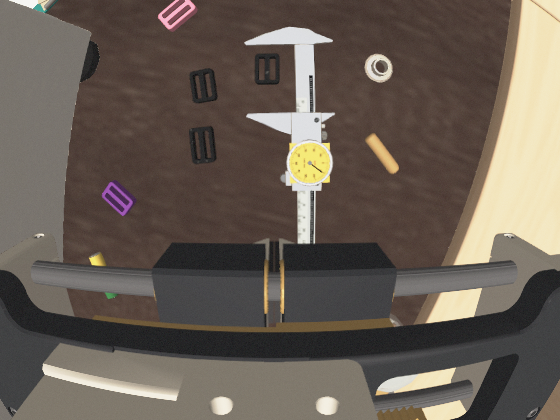

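The wrist view shows the dial at (310,163), the in-jaw slider at (267,69), the fixed jaw at about (288,36), the moving jaw at about (285,120) and the fingertips at (274,240).

```bash
cat >> h.py <<'E'
def wcast(c,tp,tr,u,v,z):
    K=c['mtx'];x=(u-K[0,2])/K[0,0];y=(v-K[1,2])/K[1,1];r=np.hypot(x,y)
    d=np.array([np.sin(r)*x/r,np.sin(r)*y/r,np.cos(r)]);M=np.array(c['mount']);T=rot(tr)
    d=T@M[:3,:3]@d;e=T@M[:3,3]+np.array(tp);return e+d*(z-e[2])/d[2]
E
cat > m.py <<'E'
import sys,json
from plant import *
from h import *
n=sys.argv[1]
tp,tr=json.load(open(n+'.json'));c=get_calibration('wrist');im=cv2.imread(f'pics/{n}.png')
hsv=cv2.cvtColor(im,cv2.COLOR_BGR2HSV);m=cv2.inRange(hsv,(20,120,120),(35,255,255))
m=cv2.morphologyEx(m,cv2.MORPH_OPEN,np.ones((7,7)));m=cv2.morphologyEx(m,cv2.MORPH_CLOSE,np.ones((9,9)))
k,l,s,ce=cv2.connectedComponentsWithStats(m)
for i in range(1,k):
    if s[i,4]>150:
        w=wcast(c,tp,tr,*ce[i],15.3);d=rot(tr).T@(w-np.array(tp));print(s[i],ce[i],w.round(1),'tool frame',d.round(1))
cv2.imwrite(f'pics/{n}c.png',cv2.resize(im[0:260,220:400],None,fx=3,fy=3,interpolation=cv2.INTER_CUBIC)[:600*1])
E
python3 m.py w1; python3 -c "
import cv2;im=cv2.imread('pics/w1.png');cv2.imwrite('pics/w1d.png',cv2.resize(im[15:215,230:350],None,fx=3,fy=3,interpolation=2))"
```

```text
[ 290  144   39   38 1192] [308.96644295 162.18204698] [ 541.7 -331.7   15.3] tool frame [ 35.8  29.6 103.3]
```

View pics/w1d.png

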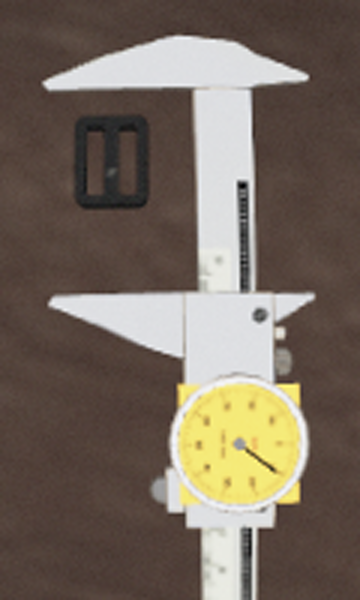

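```bash
python3 - <<'E'
from plant import *
from h import *
import json
tp,tr=json.load(open('w1.json'));c=get_calibration('wrist')
f=lambda u,v,z:wcast(c,tp,tr,(u+.5)/3-.5+230,(v+.5)/3-.5+15,z)[:2]
def L(a,b,z=5.8):
    p,q=f(*a,z),f(*b,z);d=q-p;return p,q,np.degrees(np.arctan2(d[1],d[0])),np.linalg.norm(d)
for nm,a,b in(('fixed',(50,89),(190,88)),('moving',(52,297),(180,294)),('beamL',(202,590),(195,100)),('beamR',(258,590),(252,100))):print(nm,L(a,b))
y=np.array([np.cos(np.radians(135.5)),np.sin(np.radians(135.5))])
print('gap',(f(190,88,5.8)-f(182,294,5.8))@y, 'slider len',(f(112,117,9)-f(112,204,9))@y,(f(112,117,9)-f(112,207,5))@y)
d=f(239,443,15.3);print(d,'dial to movingface',(f(182,294,5.8)-d)@y)
x=np.array([y[1],-y[0]]);mid=(f(202,590,5.8)+f(258,590,5.8))/2;print('dial x rel beam mid',(d-mid)@x)
E
```

```text
fixed (array([ 436.45851303, -297.61606704]), array([ 463.70829112, -270.75579823]), np.float64(44.5875654592314), np.float64(38.26257240148548))
moving (array([ 478.22241621, -339.21131443]), array([ 502.64901561, -314.13476935]), np.float64(45.75221493893932), np.float64(35.007026020081895))
beamL (array([ 566.541668  , -368.89601145]), array([ 467.11354734, -272.28347109]), np.float64(135.82283836469688), np.float64(138.63597704902588))
beamR (array([ 578.06132076, -357.46444714]), array([ 477.9384967 , -261.00224281]), np.float64(136.0667843134628), np.float64(139.03070438883776))
gap 58.182772794802716 slider len 24.43470735825881 24.80517030374245
[ 542.01417936 -331.54690982] dial to movingface 40.277990461895996
dial x rel beam mid 1.3338196354387892
```

Request:
step_arm(moves=[-0.15,0.7,0.5,0,0,-0.3,1,-0.15,0.7,1,0,0,0,1,0,0,0.6,0,0,0,1,0,0,0,0,0,0,1,0,0,0,0,0,0,1])

```text
time: 3.78
tool_pos: [572.3, -361.0, 75.4]
tcp_rot: [-3.126, -0.002, 2.383]
contact_force: [0.4, -1.4, 0.7]
grip_width: 0.2
```

```bash
cat > rel.py <<'E'
from plant import *
from h import *
o=get_obs();tp=o['tool_pos'];D=np.array([541.8,-331.6]);a=np.radians(136)
y=np.array([np.cos(a),np.sin(a)]);x=np.array([y[1],-y[0]])
e=tp[:2]-D;print('t',o['time'],'tcp rel dial0 along y',e@y,'x',e@x,'z',tp[2],'yaw',np.degrees(o['tcp_rot'][2]),o['tcp_rot'],'F along y',o['contact_force'][:2]@y,o['contact_force'])
E
python3 rel.py
```

```text
t 3.7833 tcp rel dial0 along y -42.32410619217058 x 0.010724156669892326 z 75.37304113463018 yaw 136.50896072396878 [-3.12647492e+00 -1.67464135e-03  2.38253082e+00] F along y -1.2824594293995109 [ 0.44553038 -1.38481264  0.65014008]
```

Request:
step_arm(moves=[0,0,1,-0.2,0,0,1,0,0,1,0,0,0,1,0,0,0.4,0,0,0.1,1,0,0,0,0,0,0,1])

```text
time: 4.12
tool_pos: [574.2, -363.5, 31.8]
tcp_rot: [-3.141, 0.007, 2.378]
contact_force: [-0.5, -0.4, -1.3]
grip_width: 0.2
```

```bash
python3 rel.py; python3 - <<'E'
from plant import *
import cv2,json
o=get_obs()
im=capture("wrist");cv2.imwrite('pics/w2.png',im[:,:,::-1])
json.dump([list(o['tool_pos']),list(o['tcp_rot'])],open('w2.json','w'))
E
python3 m.py w2
```

```text
t 4.1167 tcp rel dial0 along y -45.49195915269344 x -0.39957338572909706 z 31.794092693854658 yaw 136.25202428755398 [-3.1413354   0.00738686  2.37804644] F along y 0.10839737622398107 [-0.50700516 -0.36897506 -1.28754904]
[ 245  136   59   58 2813] [273.67116957 164.54710274] [ 542.  -331.2   15.3] tool frame [45.8  1.  16.2]
```

View pics/w2.png

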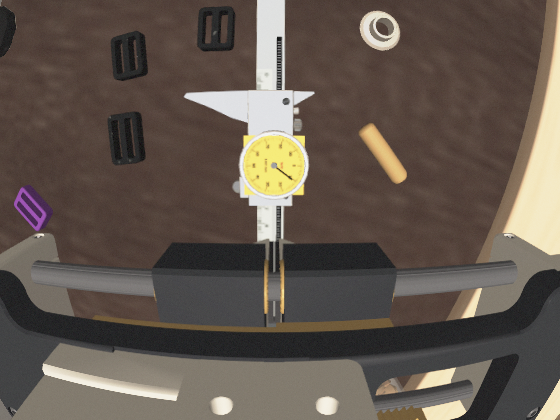

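Dial at (274,165), straight ahead of the tips at (274,240) and centred to 1 mm; position agrees with earlier. Lowering behind the rim.

Request:
step_arm(moves=[0,0,0.7,0,0,0,1,0,0,0.3,0,-0.1,0,1,0,0,0,0,0,0,1])

```text
time: 4.42
tool_pos: [576.3, -365.5, 14.9]
tcp_rot: [3.141, 0.022, 2.379]
contact_force: [0.0, 0.7, -0.4]
grip_width: 0.4
```

```bash
python3 rel.py
```

```text
t 4.4167 tcp rel dial0 along y -48.388700140174564 x -0.4439888450419102 z 14.926704855940786 yaw 136.28305723161722 [3.1414911  0.02210013 2.37858806] F along y 0.45469676060944986 [ 0.01260895  0.66761864 -0.36547306]
```

Request:
step_arm(moves=[0.3,0,0.12,0,0.3,0,1,0.3,0,0.08,0,0,0,1,0,0,0,0,0,0,1])

```text
time: 4.67
tool_pos: [567.0, -356.6, 11.0]
tcp_rot: [3.141, -0.0, 2.379]
contact_force: [0.1, -0.5, -0.4]
grip_width: 0.5
```

```bash
python3 rel.py
```

```text
t 4.6667 tcp rel dial0 along y -35.546198274384246 x -0.49276530722650536 z 10.972053235570735 yaw 136.29223782963908 [ 3.14148735e+00 -4.28574942e-04  2.37874830e+00] F along y -0.41082671178538843 [ 0.08396037 -0.50446477 -0.40142455]
```

Request:
step_arm(moves=[0.2,0,0,0,0,0,1,0.2,0,0,0,0,0,1,0.2,0,0,0,0,0,1,0.2,0,0,0,0,0,1,0.2,0,0,0,0,0,1])

```text
time: 5.08
tool_pos: [552.3, -342.4, 12.2]
tcp_rot: [3.141, 0.003, 2.379]
contact_force: [0.4, -0.3, -0.5]
grip_width: 0.7
```

```bash
cat > w.py <<'E'
import sys,json
from plant import *
import cv2
n=sys.argv[1];o=get_obs()
im=capture("wrist");cv2.imwrite(f'pics/{n}.png',im[:,:,::-1])
json.dump([list(o['tool_pos']),list(o['tcp_rot'])],open(n+'.json','w'))
E
python3 rel.py; python3 w.py w3; python3 m.py w3
```

```text
t 5.0833 tcp rel dial0 along y -15.024614015657253 x -0.47703101505810186 z 12.161348567129842 yaw 136.29866374221447 [3.14125228 0.00322187 2.37886045] F along y -0.5459789298936909 [ 0.4251457  -0.34571628 -0.46192046]
[ 242  172   64   63 2873] [273.47894187 202.22067525] [ 531.2 -321.    15.3] tool frame [29.9  0.9 -3.2]
```

View pics/w3.png

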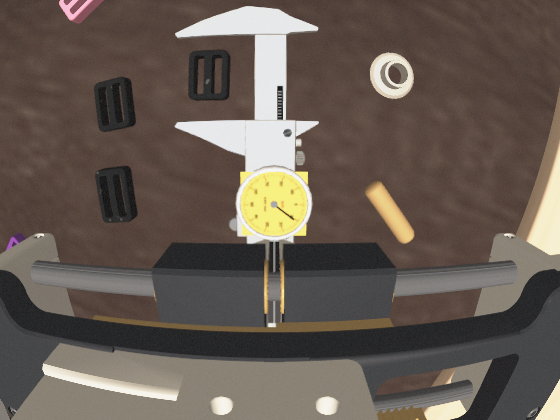

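Dial now at (273,202) and it has moved 15 mm with the push; jaw face at about row 122, slider's near edge at about row 100. Continuing gently.

Request:
step_arm(moves=[0.15,0,0.04,0,0,0,1,0.15,0,0.02,0,0,0,1,0.15,0,0,0,0,0,1,0.1,0,0,0,0,0,1])

```text
time: 5.47
tool_pos: [543.5, -333.9, 11.5]
tcp_rot: [3.141, 0.004, 2.379]
contact_force: [-0.2, -0.2, -0.1]
grip_width: 0.1
```

```bash
python3 rel.py; python3 w.py w4; python3 m.py w4
```

```text
t 5.4667 tcp rel dial0 along y -2.7679221520782726 x -0.4620780186624162 z 11.546895638759505 yaw 136.30837954133798 [3.1411993  0.00412959 2.37903002] F along y -0.026040162352554776 [-0.19705433 -0.24154202 -0.06657431]
[ 242  173   65   61 3138] [273.77119184 203.19279796] [ 522.8 -312.6   15.3] tool frame [29.6  1.  -3.9]
```

View pics/w4.png

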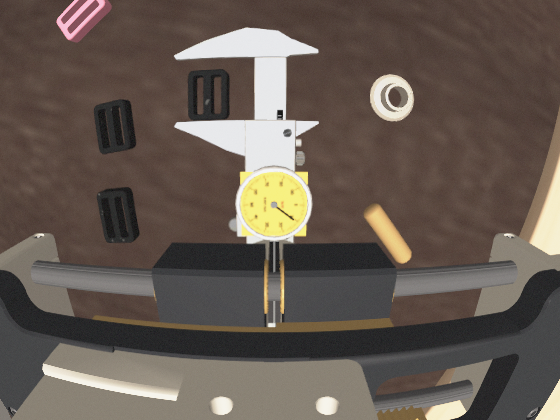

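The slider spans rows 69–120, the moving jaw face is at row 123 and the fixed face at row 59. About 5 mm is left, so I'm using 1–2 mm steps.

Request:
step_arm(moves=[0.08,0,0,0,0,0,1,0.08,0,0,0,0,0,1])

```text
time: 5.68
tool_pos: [540.9, -331.4, 11.5]
tcp_rot: [3.141, 0.004, 2.379]
contact_force: [1.7, -0.7, 0.4]
grip_width: 0.5
```

```bash
python3 rel.py
```

```text
t 5.6833 tcp rel dial0 along y 0.7993704557613258 x -0.4715921173668925 z 11.53874806762423 yaw 136.30715783524207 [3.14118532 0.00403854 2.3790087 ] F along y -1.7028345554924385 [ 1.71024926 -0.68031167  0.42702467]
```

Request:
step_arm(moves=[0.05,0,0,0,0,0,1])

```text
time: 5.77
tool_pos: [540.1, -330.6, 11.5]
tcp_rot: [3.141, 0.004, 2.379]
contact_force: [0.4, -1.1, 0.0]
grip_width: 0.6
```

```bash
python3 rel.py
```

```text
t 5.7667 tcp rel dial0 along y 1.8863952545911584 x -0.47306935030711467 z 11.528145460716212 yaw 136.30698900900927 [3.14116652 0.00412976 2.37900575] F along y -1.052577804593837 [ 0.4307292  -1.06921212  0.03112246]
```

Request:
step_arm(moves=[0.05,0,0,0,0,0,1])

```text
time: 5.85
tool_pos: [539.3, -329.9, 11.5]
tcp_rot: [3.141, 0.004, 2.379]
contact_force: [0.8, -0.3, -0.4]
grip_width: 0.2
```

```bash
python3 rel.py; python3 w.py w5; python3 m.py w5; python3 -c "
import cv2;im=cv2.imread('pics/w5.png');cv2.imwrite('pics/w5d.png',cv2.resize(im[40:160,150:350],None,fx=4,fy=4,interpolation=2))"
```

```text
t 5.85 tcp rel dial0 along y 2.962885609529241 x -0.46562226627926523 z 11.49738638712473 yaw 136.30839195456718 [3.14116739 0.0041846  2.37903024] F along y -0.7670285620817806 [ 0.78824037 -0.28793419 -0.39356475]
[ 242  173   65   62 3015] [273.44908789 202.83648425] [ 518.4 -308.6   15.3] tool frame [29.8  0.9 -3.9]
```

View pics/w5d.png

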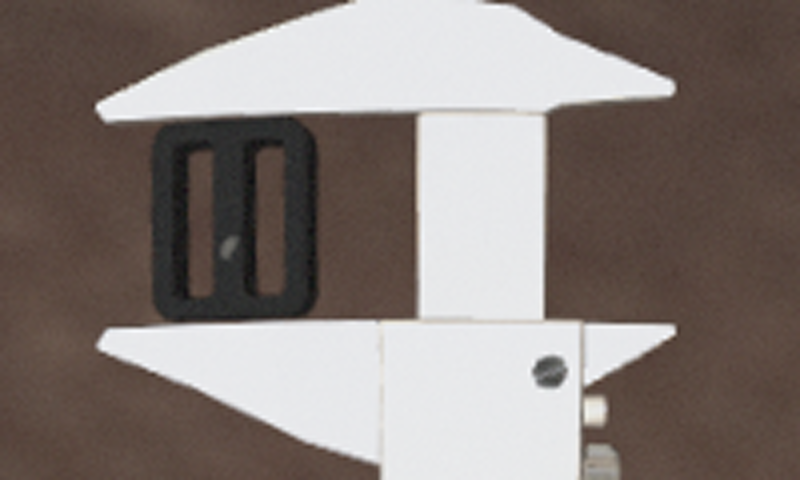

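The slider fills the gap except for a sliver. I'll take half-millimetre steps until it stops dead.

Request:
step_arm(moves=[0.03,0,0,0,0,0,1])

```text
time: 5.98
tool_pos: [538.8, -329.4, 11.5]
tcp_rot: [3.141, 0.004, 2.379]
contact_force: [-0.1, 0.4, 0.2]
grip_width: 0.1
```

Request:
step_arm(moves=[0.03,0,0,0,0,0,1])

```text
time: 6.07
tool_pos: [538.7, -329.3, 11.6]
tcp_rot: [3.141, 0.005, 2.379]
contact_force: [1.0, -1.1, -0.7]
grip_width: 0.5
```

```bash
python3 rel.py
```

```text
t 6.0667 tcp rel dial0 along y 3.878680510055438 x -0.48501800115869664 z 11.63353705348456 yaw 136.3065688084115 [3.14111409 0.00517504 2.37899842] F along y -1.5275625123806058 [ 1.03139204 -1.13097488 -0.66321576]
```

Request:
step_arm(moves=[0.04,0,0,0,0,0,1])

```text
time: 6.15
tool_pos: [538.6, -329.2, 11.7]
tcp_rot: [3.141, 0.007, 2.379]
contact_force: [3.5, -3.1, -2.3]
grip_width: 0.2
```

```bash
python3 rel.py
```

```text
t 6.15 tcp rel dial0 along y 4.007268906103251 x -0.5052606871667034 z 11.714092339027575 yaw 136.30275158009078 [3.14100908 0.00677405 2.37893179] F along y -4.6858535354579525 [ 3.47373927 -3.14838878 -2.2583538 ]
```

Request:
step_arm(moves=[0.06,0,0,0,0,0,1])

```text
time: 6.23
tool_pos: [538.5, -329.1, 11.9]
tcp_rot: [3.141, 0.009, 2.379]
contact_force: [4.1, -3.6, -4.4]
grip_width: 0.7
```

```bash
python3 rel.py; python3 w.py w6; python3 m.py w6; python3 -c "
import cv2;im=cv2.imread('pics/w6.png');cv2.imwrite('pics/w6d.png',cv2.resize(im[40:160,150:350],None,fx=4,fy=4,interpolation=2))"
```

```text
t 6.2333 tcp rel dial0 along y 4.141716523514532 x -0.49803162000743684 z 11.857412863900237 yaw 136.2990926949936 [3.14087045 0.00934138 2.37886794] F along y -5.418449532762154 [ 4.06818899 -3.58743143 -4.36073474]
[ 242  173   65   62 2902] [273.06443832 203.17436251] [ 517.5 -308.1   15.3] tool frame [29.6  0.7 -3.7]
```

View pics/w6d.png

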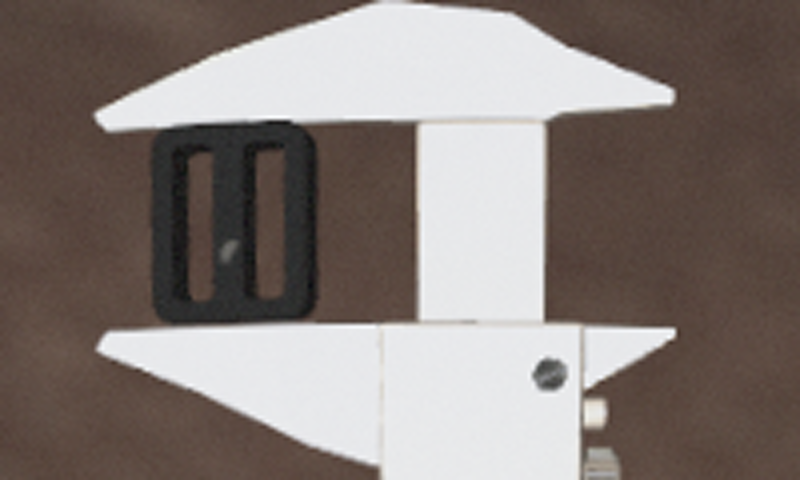

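It has stopped dead: about 5 N reaction with under 0.15 mm advance, and both faces touch the slider (fixed face at row 122, moving face at row 322 in the crop). Withdrawing straight back, then up.

Request:
step_arm(moves=[-0.3,0,0,0,0,0,1,-0.7,0,0,0,0,0,1,-0.2,0,-0.5,0,0,0,1,0,0,-1,0,0,0,1,0,0,-1,0,0,0,1,0,0,-1,0,0,0,1,0,0,-0.5,0,0,0,1,0,0,0,0,0,0,1])

```text
time: 6.95
tool_pos: [552.8, -343.2, 91.5]
tcp_rot: [-3.141, -0.008, 2.379]
contact_force: [-0.4, 0.5, 0.8]
grip_width: 0.4
```

```bash
python3 rel.py; python3 w.py w7; python3 m.py w7; python3 - <<'E'
import cv2;im=cv2.imread('pics/w7.png');cv2.imwrite('pics/w7d.png',cv2.resize(im[0:200,200:360],None,fx=3,fy=3,interpolation=2))
from plant import *
cv2.imwrite('pics/top7.png',cv2.resize(capture('top')[120:290,220:430,::-1],None,fx=3.5,fy=3.5,interpolation=2))
E
```

```text
t 6.95 tcp rel dial0 along y -15.977137775212642 x -0.7350007188274165 z 91.4586248975852 yaw 136.29830877141632 [-3.14119924 -0.00829965  2.37885425] F along y 0.6817822809460267 [-0.4496925   0.51579393  0.79322644]
[ 253  129   44   43 1549] [274.03744351 150.1336346 ] [ 518.6 -308.8   15.3] tool frame [47.9  1.3 76.6]
```

View pics/w7.png

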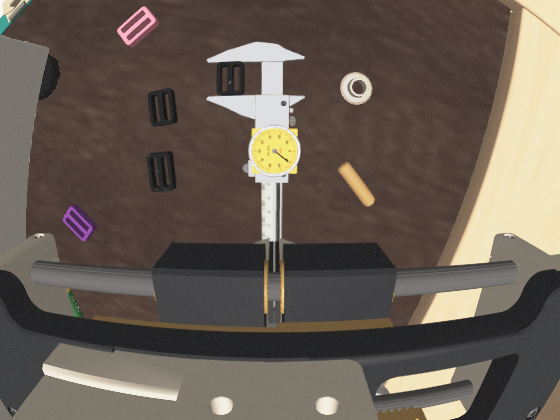

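View pics/w7d.png

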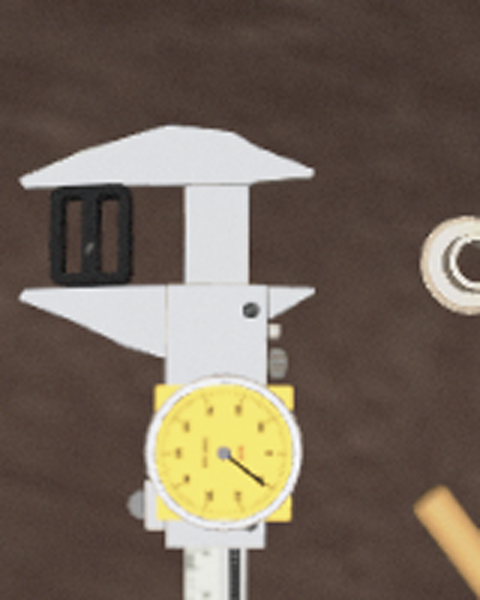

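View pics/top7.png

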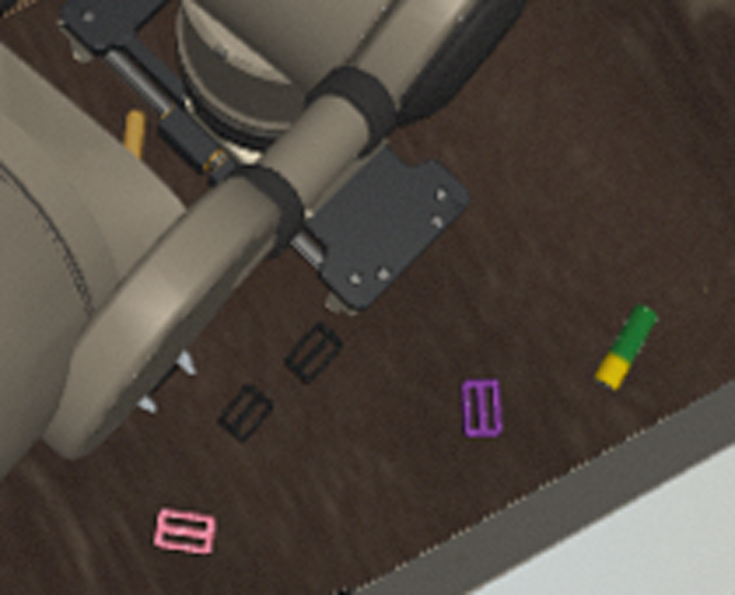

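```bash
python3 - <<'E'
from plant import *
from h import *
import json
tp,tr=json.load(open('w7.json'));c=get_calibration('wrist')
f=lambda u,v,z:wcast(c,tp,tr,(u+.5)/3-.5+200,(v+.5)/3-.5,z)[:2]
a=np.radians(136);y=np.array([np.cos(a),np.sin(a)])
print('gap',(f(160,187,5.8)-f(160,286.5,5.8))@y,'slider top len',(f(90,186,9)-f(90,285,9))@y)
print(get_obs()['contact_force'])
close_job()
E
```

```text
gap 25.278308770580704 slider top len 24.94866433132187
[-0.33580561  0.13942258  0.17210911]
the job is handed in; nothing more can be done
```

The caliper is closed on the strap slider that stood between its jaws. By its measured length, that slider is the short one (25.5 mm). I pushed the dial carriage along the beam with closed fingertips on the dial's rear rim until it stopped dead. I then backed straight off, raised the tool to 91 mm and handed in at about 7 s.

- **Stop:** the reaction was about 5 N, with under 0.15 mm of advance per step.
- **Jaw gap:** after withdrawing, it measured 25.3 mm in the wrist picture, and both jaw faces touch the squared slider. Measured the same way, the slider's top came to 24.9 mm; both figures fit 25.5 mm within image accuracy.
- **Robot clear:** the wrist force was back to about zero.
- **Other fittings:** I saw no sign that the other sliders, the look-alikes, the stud or the eyelet had been disturbed, but I only looked and did not measure them. The arm hid the caliper in the final top view, so that check came from the wrist camera only.
- **Disagreement:** at the start, the top and scene cameras differed by about 3 mm on the dial's position, so I went by the wrist camera.

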